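# Turn the notched disc onto its locating pin and press it home

## Robot

A 6-joint arm with a two-finger parallel gripper is mounted at the origin on a cart in front of the work surface, level with it; the furniture and walls round the work are solid. World frame = base frame: x ahead of the robot, y to its left, z up, the work surface at z = 0. Lengths are in m, angles in rad, forces in N, time in s.
With the tool pointing down it reaches from about 0.3 to 1 m from the base axis. Payload 5.1 kg.
Tool frame: the origin (TCP) lies between the finger pads; the fingertips stand 25 mm ahead of it and the grasp point (between the pads) lies 6 mm ahead of it (tcp_to_tips is the distance from the TCP to the fingertips, in m); z points along the fingers, y is the line along which they close (so a half turn about z gives the same grasp; the last joint's range is limited). The gripper opens to 95 mm and grips with 3 to 60 N. Pads are 20 mm wide; open, the fingers measure 119 mm over their backs; the gripper's body (75 mm by 180 mm) begins 59 mm behind the grasp point.
Start: joints at [1.1, 0.124, 1.65, -0, 1.367, -0.083], TCP at [0.246, 0.602, 0.24] pointing down, gripper open.
Joint ranges: [-2.61, 2.61], [-1.02, 2.33], [0.03, 2.71], [-1.35, 4.49], [0.32, 2.68], [-2.91, 2.91]. Speed limits (rad/s): [2.57, 2.57, 3.14, 3.14, 3.14, 3.14].

## Interface

Orientations are given as [roll, pitch, yaw] about the fixed x, y, z axes, in that order (R = Rz(yaw) Ry(pitch) Rx(roll)).
In Python, from bench import observe, snapshot, hand_in, tcp_to_tips gives the robot as it stands.
- The arm moves only by the tool play_rows, never from a script. Its arguments are lists of equal length, an entry for each row: "delta_pos": the shift along the tool's x, y, z in cm, a list of three; "dr": the turn, a rotation vector about the tool's x, y, z in degrees, a list of three; "grip": the closure, from -1 (fully open) to 1 (shut), so that 0 is half open. In form: {"delta_pos": [[x, y, z], ...], "dr": [[ax, ay, az], ...], "grip": [grip, ...]}. A call has 1 to 5 rows; each row shifts and turns the commanded pose from where the row before left it, along the tool's axes as they then stand; what a row does not reach is not made up. A row lasts 1/12 s, in which the tool goes at most 41.7 mm and 7.16 degrees, less where a joint would pass 70% of its speed; a pose out of reach is approached as far as the arm can. A call is refused whole if a number of a shift passes 4.17 or a number of a turn 7.16, either way. A call with a gripper value outside its range is refused whole. The fingers move at their own pace and stop on an object; "force" is the grip in N (left out, the last holds). Time passes only in rows, so rows that do not move let the fingers close. It gives the time, the measured TCP pose, the force, the opening and the grip force at its end, in the units of the state.
- observe(): the state, without advancing time (a new reading comes with each control period).
- snapshot(name): name is "scene" or "side" or "wrist"; returns a dict with "frame" (420x560x3 uint8, blue, green, red), "K" (3x3 intrinsics, pixels), "extrinsics" (4x4, takes a point from world to camera coordinates). Camera axes: x right, y down, z forward; pixel columns grow to the right and rows downward; lengths in m; the calibration is good to about 2 mm. A picture is of the moment at which its call begins. There is no depth.
- hand_in(): hands the job in; it is judged then, once.
The state is a dict: "time": time; "joint_positions": joint angles; "dq": joint speeds; "joint_torque": joint torques, N m; "tcp_pos": TCP position; "tcp_rot": TCP orientation; "force": force on the tool from outside, world axes, zero at the start; "moment": the same for the moment, N m; "width": opening from 0.0 (shut) to 1.0 (fully open); "grasp_force": force on a finger pad.
Only numpy, scipy, OpenCV 4.12 (cv2) and the standard library are available. Lean on these libraries where they do the work, as an engineer would, in place of code of your own. Each camera call takes 0.05 s, during which the arm holds its last target. There are 200 camera calls.

## Task

The notched steel disc on the inspection fixture is standing proud because its notch is not over the locating pin. Push its finger bar round with a fingertip until the notch stands over the pin, then press down on the hub until the disc is fully home on the fixture, and take the hand away. Never lift the disc off its spigot, and leave the things round about where they lie.

Things in the scene. Friction and masses are not known exactly. Their poses are not given: they have to be found in the camera images.
- fixture: fixed fixture: dark steel plate (140x130x10 mm) with a round pedestal (92 mm across, top face 30 mm above the bench) and a central spigot (19 mm across, top at 51 mm). Origin: on the spigot axis at bench height; z up; +x points from the axis to the locating pin (roughly to the robot's side). Plate spans -65 to +75 mm in x. Position and yaw vary.
- pin_tip (a point): tip of the upright locating pin, 54 mm from the spigot axis, 38 mm above the bench; 10 mm in diameter, coned over its last 3 mm to 5 mm. It stands on a steel block 18 mm wide that reaches from 38 to 72 mm off the axis (top 28 mm above the bench), so that the block's outer end shows beyond the disc.
- disc: loose steel disc, 114 mm across, 10 mm thick, about 0.35 kg, its blind bore (22 mm across, 24 mm deep) over the spigot. Origin: centre of the underside; z up; its +x points to the notch. At the start it rests level, underside 40 mm above the bench, 2 mm clear of the pin; home, 30 mm. It turns either way under about 2 N on the bar's end and stays where it is left.
- notch (a point): the one notch in the rim of the disc, open at the rim and through its thickness, 16 mm wide at this point, which lies at the underside 54 mm from the disc's axis; bottom of the notch 43 mm from the axis. At the start it is 0.7 rad or more from the pin, either way round.
- hub_top (a point): centre of the flat top of the round hub (40 mm across), where to press: 68 mm above the bench at the start, 58 mm home. A straight finger bar, 10 mm wide, runs through the hub along the disc's y axis (square to the notch), 110 mm from end to end; hub and bar rise 18 mm above the disc's face.
- collar (a joint): brass collar, 72 mm across, under the disc, sliding stiffly: 0 = up (carries the disc 40 mm above the bench), 0.010 m = fully down, flush. A push of roughly 5 to 12 N drives it down and it stays where left; unless the notch is over the pin (within about 3 mm along the rim, a little more thanks to the cone) the disc strikes the pin after 2 mm.
- plug_gauge: bystander: plug gauge, black handle with steel ends, 19x108x17 mm, lies beside the fixture's plate; origin at the centre of its underside
- loupe: bystander: black loupe, 37 mm across, 28 mm high, beside the fixture's plate; origin at the centre of its underside
- ball_bearing: bystander: finished ball bearing, 47 mm across, 14 mm high, beside the fixture's plate; origin at the centre of its underside
Mind the look-alikes: they are no part of the job. What is meant by the disc is not purple, and is the larger of those in its own colour.

How it is judged:
By the outcome, as a careful person would: the job done as asked, in the order asked, and still so for the second after the job is handed in, with the robot touching nothing.
It also fails if it takes over 45 s, if anything falls off the work surface, if the arm or the gripper's body presses on something with over 40 N, if the wrist force passes 120 N, or if a joint passes its speed limit or range.

## Working session

There is one attempt and no reset: what is moved stays moved. The work goes in short steps, Python scripts to look and compute and a tool call to move; the robot and the scene stay as the last step left them, time stands still between calls to the robot, and variables do not carry over. Pictures are saved under pics/ and viewed, at most 10 in all, crops included, and the job is handed in when it is done.

Besides the shell and the picture viewer there is one more tool, called as name(argument=value, ...) on one line, values as JSON. play_rows: Moves the arm, as the interface text tells. Its arguments: {"type":"object","properties":{"delta_pos":{"type":"array"},"dr":{"type":"array"},"grip":{"type":"array"},"force":{"type":"number"}},"required":["delta_pos","dr","grip"]}

```bash
mkdir -p pics; python3 - <<'E'
from bench import *
import cv2,pickle
d={}
for n in("scene","side"):
    s=snapshot(n);d[n]=s;cv2.imwrite(f"pics/{n}0.png",s["frame"]);print(n,s["K"].tolist(),s["extrinsics"].round(4).tolist())
pickle.dump(d,open("s0.pkl","wb"))
print(observe(),tcp_to_tips)
E
```

```text
scene [[514.1602219354911, 0.0, 275.3090856841127], [0.0, 514.1602219354911, 205.12979304195142], [0.0, 0.0, 1.0]] [[-0.5463, -0.8376, 0.0088, 0.3728], [-0.4856, 0.3081, -0.818, 0.2681], [0.6825, -0.4511, -0.5751, 0.5812], [0.0, 0.0, 0.0, 1.0]]
side [[474.66735345248566, 0.0, 278.3318137810563], [0.0, 474.66735345248566, 203.13855454785966], [0.0, 0.0, 1.0]] [[0.85, -0.5264, 0.022, -0.3987], [-0.334, -0.5707, -0.7502, 0.2894], [0.4075, 0.6303, -0.6609, 0.6255], [0.0, 0.0, 0.0, 1.0]]
{'time': 0.1, 'joint_positions': array([ 1.10039199e+00,  1.24420139e-01,  1.65150186e+00, -3.54203351e-06,
        1.36750529e+00, -8.26140664e-02]), 'dq': array([-0.00031961, -0.00094359, -0.00346867, -0.00072798,  0.00112038,
        0.00028701]), 'joint_torque': array([ 2.71501849e-04, -4.18882298e+01, -3.61096036e+01,  7.77418446e-02,
        4.61854634e-02, -6.42446207e-05]), 'tcp_pos': array([0.24559222, 0.60125379, 0.23854374]), 'tcp_rot': array([-3.13976399e+00, -1.47938357e-04,  2.75380296e+00]), 'force': array([ 0.06938893, -0.52541896, -0.61065085]), 'moment': array([-0.03348999, -0.05456926,  0.01053643]), 'grasp_force': 0.0, 'width': 0.9985766812897869} 0.025
```

View pics/scene0.png

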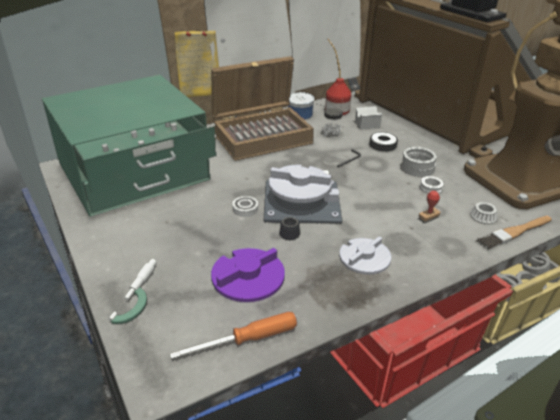

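View pics/side0.png

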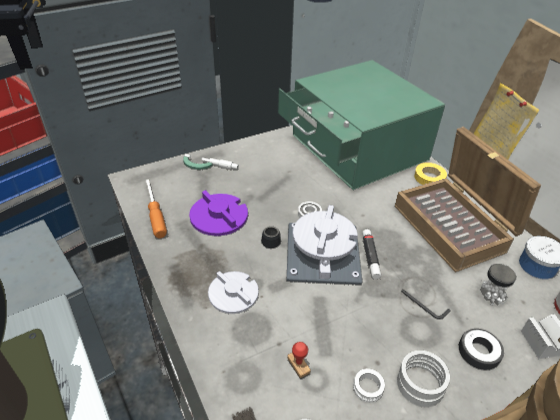

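The disc stands on the fixture at scene (301,184) and side (325,236). The purple disc and the small grey one are the look-alikes. Next I enlarge both views.

```bash
python3 - <<'E'
import cv2,pickle,numpy as np
d=pickle.load(open("s0.pkl","rb"))
a=d["scene"]["frame"][145:245,230:350];b=d["side"]["frame"][190:290,270:390]
r=lambda i:cv2.resize(i,None,fx=3.3,fy=6,interpolation=cv2.INTER_CUBIC)
a=cv2.resize(a,(400,333),interpolation=cv2.INTER_CUBIC)
b=cv2.resize(b,(400,333),interpolation=cv2.INTER_CUBIC)
cv2.imwrite("pics/c0.png",np.hstack([a,b]))
E
```

```text
(no output)
```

View pics/c0.png

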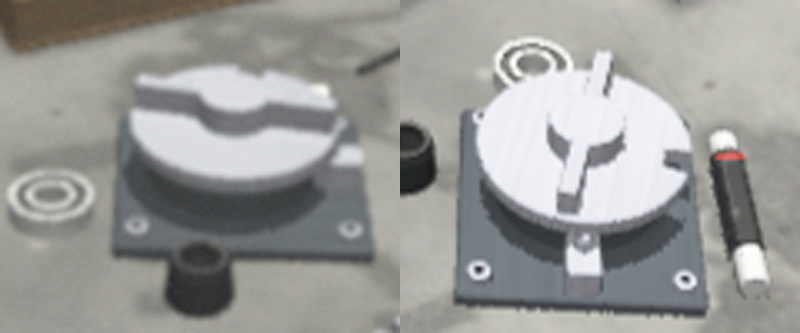

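```bash
cat >m.py <<'E'
import cv2,pickle,numpy as np
from scipy.optimize import least_squares
def proj(s,P):
    P=np.atleast_2d(P);c=P@s["extrinsics"][:3,:3].T+s["extrinsics"][:3,3];q=c@s["K"].T
    return q[:,:2]/q[:,2:]
def T(x,y,a,P):
    P=np.array(P,float);c,s=np.cos(a),np.sin(a)
    return np.c_[x+c*P[:,0]-s*P[:,1],y+s*P[:,0]+c*P[:,1],P[:,2]]
E
python3 - <<'E'
from m import *
d=pickle.load(open("s0.pkl","rb"))
o={"scene":(230,145,0),"side":(270,190,400)}
px=lambda n,l:np.array([[ (u-o[n][2])*.3+o[n][0],v*.3+o[n][1]] for u,v in l])
# fixture corners (x,y,z)
FL=[-.065,.065,.01];FR=[-.065,-.065,.01];NL=[.075,.065,.01];NR=[.075,-.065,.01]
fx={"side":([NL,NR,FL],px("side",[(457,300),(706,307),(461,110)])),
    "scene":([FL,NL],px("scene",[(114,246),(372,250)]))}
dk={"side":([[0,.055,.068],[0,-.055,.068],[0,0,.068],[.054,0,.05]],px("side",[(604,53),(568,194),(587,117),(678,154)])),
    "scene":([[0,.055,.068],[0,-.055,.068],[0,0,.068]],px("scene",[(136,80),(336,112),(236,94)]))}
def res(p,sp=0):
    r=[]
    for n in d:
        r.append(proj(d[n],T(p[0],p[1],p[2],fx[n][0]))-fx[n][1])
        r.append(proj(d[n],T(p[0],p[1],p[3],dk[n][0]))-dk[n][1])
    return np.vstack(r)
best=min((least_squares(lambda p:res(p).ravel(),[.55,.0,a,b],loss='soft_l1') for a in np.arange(-3,3.2,1) for b in np.arange(-3,3.2,1)),key=lambda r:r.cost)
p=best.x;print(p,best.cost,"disc-fix",p[3]-p[2]);print(res(p).round(1).tolist())
# overlay
ims=[]
for n in ("scene","side"):
    im=d[n]["frame"];u0,v0,_=o[n];S=cv2.resize(im[v0:v0+100,u0:u0+120],(400,333),interpolation=cv2.INTER_CUBIC)
    th=np.linspace(0,2*np.pi,100);L=lambda a,P,c,cl=True:cv2.polylines(S,[((proj(d[n],T(p[0],p[1],a,P))-[u0,v0])*3.333).round().astype(np.int32)],cl,c,1)
    L(p[2],[FL,FR,NR,NL],(0,255,0)); L(p[3],[[.057*np.cos(t),.057*np.sin(t),.05] for t in th],(0,0,255))
    L(p[3],[[.02*np.cos(t),.02*np.sin(t),.068] for t in th],(255,0,0))
    L(p[3],[[-.005,.055,.068],[.005,.055,.068],[.005,-.055,.068],[-.005,-.055,.068]],(255,0,255))
    L(p[3],[[.057,.008,.05],[.043,.008,.05],[.043,-.008,.05],[.057,-.008,.05]],(0,255,255))
    L(p[2],[[.054,0,.028],[.054,0,.038]],(0,255,255));L(p[2],[[.038,.009,.028],[.072,.009,.028],[.072,-.009,.028],[.038,-.009,.028]],(255,255,0))
    ims.append(S)
cv2.imwrite("pics/o0.png",np.hstack(ims))
E
```

```text
[ 0.56870147  0.01614035 -0.67153654 -0.76322882] 255.37654361409744 disc-fix -0.09169228332647761
[[-1.4, -1.3], [-70.8, -44.1], [1.9, 0.2], [2.6, -3.0], [1.9, -0.8], [74.5, -52.1], [0.8, -1.1], [0.1, -2.1], [-3.9, -0.6], [-1.8, 0.2], [-2.9, 0.7], [-0.4, 2.0]]
```

View pics/o0.png

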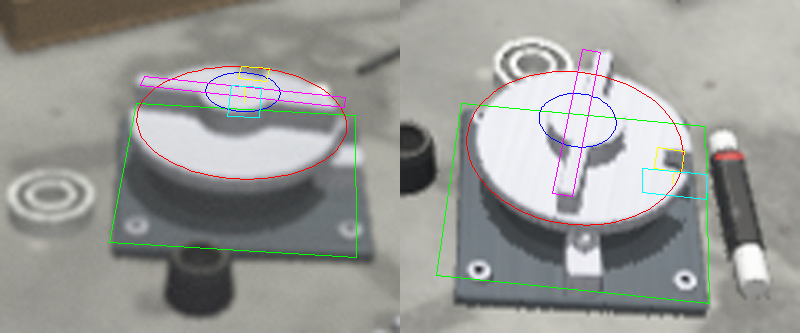

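The fit is off because I had the fixture's corners swapped: its +y is to the right in the side view. I refit with the labels corrected.

```bash
cat > fit.py <<'E'
from m import *
d=pickle.load(open("s0.pkl","rb"))
o={"scene":(230,145,0),"side":(270,190,400)}
px=lambda n,l:np.array([[ (u-o[n][2])*.3+o[n][0],v*.3+o[n][1]] for u,v in l])
FL=[-.065,.065,.01];FR=[-.065,-.065,.01];NL=[.075,.065,.01];NR=[.075,-.065,.01]
fx={"side":([NR,NL,FR,[.072,0,.028]],px("side",[(457,300),(706,307),(461,110),(584,277)])),
    "scene":([FR,NR],px("scene",[(114,246),(372,250)]))}
dk={"side":([[0,.055,.068],[0,-.055,.068],[0,0,.068],[.054,0,.05]],px("side",[(604,53),(568,194),(587,117),(678,154)])),
    "scene":([[0,.055,.068],[0,-.055,.068],[0,0,.068]],px("scene",[(136,80),(336,112),(236,94)]))}
def res(p):
    r=[]
    for i,n in enumerate(d):
        s=p[4+2*i:6+2*i]
        r.append(proj(d[n],T(p[0],p[1],p[2],fx[n][0]))+s-fx[n][1])
        r.append(proj(d[n],T(p[0],p[1],p[3],dk[n][0]))+s-dk[n][1])
    return np.vstack(r)
f=lambda p:np.r_[res(p).ravel(),.5*p[4:]]  # small per-camera pixel offset, weak prior
best=min((least_squares(f,[.55,.0,a,b,0,0,0,0],loss='soft_l1') for a in np.arange(-3,3.2,1) for b in np.arange(-3,3.2,1)),key=lambda r:r.cost)
p=best.x;print(p.round(4),best.cost,"disc-fix",p[3]-p[2]);print(res(p).round(1).tolist())
ims=[]
for i,n in enumerate(("scene","side")):
    im=d[n]["frame"];u0,v0,_=o[n];S=cv2.resize(im[v0:v0+100,u0:u0+120],(400,333),interpolation=cv2.INTER_CUBIC)
    th=np.linspace(0,2*np.pi,100);L=lambda a,P,c,cl=True:cv2.polylines(S,[((proj(d[n],T(p[0],p[1],a,P))+p[4+2*i:6+2*i]-[u0,v0])*3.333).round().astype(np.int32)],cl,c,1)
    L(p[2],[FL,FR,NR,NL],(0,255,0)); L(p[3],[[.057*np.cos(t),.057*np.sin(t),.05] for t in th],(0,0,255))
    L(p[3],[[.02*np.cos(t),.02*np.sin(t),.068] for t in th],(255,0,0))
    L(p[3],[[-.005,.055,.068],[.005,.055,.068],[.005,-.055,.068],[-.005,-.055,.068]],(255,0,255))
    L(p[3],[[.057,.008,.05],[.043,.008,.05],[.043,-.008,.05],[.057,-.008,.05]],(0,255,255))
    L(p[2],[[.054,0,.028],[.054,0,.038]],(0,255,255));L(p[2],[[.038,.009,.028],[.072,.009,.028],[.072,-.009,.028],[.038,-.009,.028]],(255,255,0))
    ims.append(S)
cv2.imwrite("pics/o1.png",np.hstack(ims))
E
python3 fit.py
```

```text
[ 0.5743  0.0166  4.1244 -0.799  -0.2127  1.5933  0.091   1.1857] 7.968105343515948 disc-fix -4.923374413837409
[[-0.6, 0.7], [1.4, 0.6], [-0.0, -0.0], [0.1, -2.2], [-0.3, -0.5], [-0.7, -0.7], [1.0, 0.3], [-0.4, -0.4], [0.2, -0.5], [-0.3, -0.4], [-0.3, -0.2], [-0.3, 0.6], [2.0, 2.6]]
```

View pics/o1.png

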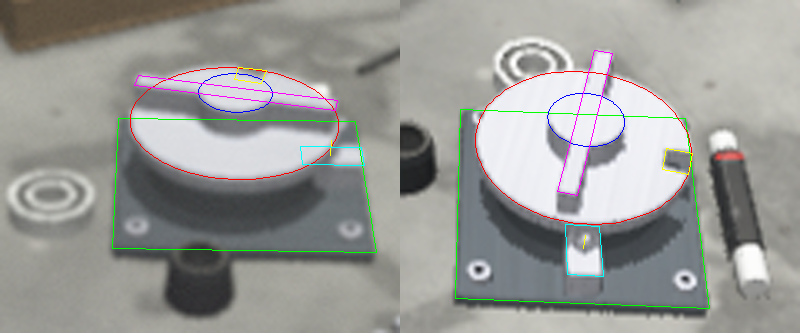

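The overlay now matches in both views. Fixture: (0.574, 0.017), yaw -2.159. Disc yaw is -0.799, so it must turn 78° clockwise. I plan to push the bar's +y end with shut fingers, using the tool's -x side. First I check how close the cabinet is to my path and compute the approach.

```bash
cat >> m.py <<'E'
def ray(s,u,v,z):
    R=s["extrinsics"][:3,:3];t=s["extrinsics"][:3,3];c=-R.T@t
    w=R.T@np.linalg.inv(s["K"])@[u,v,1];return c+w*(z-c[2])/w[2]
def go(xyz,yaw):
    from bench import observe
    from scipy.spatial.transform import Rotation as Ro
    o=observe();R=Ro.from_euler("xyz",o["tcp_rot"]);G=Ro.from_euler("xyz",[np.pi,0,yaw])
    print("from",o["tcp_pos"].round(4),o["tcp_rot"].round(4),"tool delta cm",(R.inv().apply(np.array(xyz)-o["tcp_pos"])*100).round(2),"turn deg",np.degrees((R.inv()*G).as_rotvec()).round(2),"F",o["force"].round(1),"t",o["time"])
E
python3 - <<'E'
from m import *
d=pickle.load(open("s0.pkl","rb"))
for u,v in((85,208),(212,170),(50,165),(125,130)): print(u,v,ray(d["scene"],u,v,0).round(3))
for u,v in((355,181),(437,140),(295,130)): print('side',u,v,ray(d["side"],u,v,0).round(3))
q=T(.5743,.0166,-.799,[[-.032,.040,.082]])[0];print(q)
go([q[0],q[1],.14],-.799+np.pi)
E
```

```text
85 208 [0.77 0.36 0.  ]
212 170 [0.765 0.102 0.   ]
50 165 [0.962 0.376 0.   ]
125 130 [1.034 0.19  0.   ]
side 355 181 [0.756 0.148 0.   ]
side 437 140 [1.03  0.173 0.   ]
side 295 130 [0.754 0.383 0.   ]
[0.5806488  0.06743004 0.082     ]
from [0.2456 0.6013 0.2385] [-3.1398e+00 -1.0000e-04  2.7538e+00] tool delta cm [-51.21 -36.73   9.91] turn deg [-1.100e-01  1.000e-02  2.356e+01] F [ 0.1 -0.5 -0.6] t 0.1
```

play_rows(delta_pos=[[-2.56,-1.84,0],[-2.56,-1.84,0],[-2.56,-1.84,0],[-2.56,-1.84,0],[-2.56,-1.84,0]], dr=[[0,0,0],[0,0,0],[0,0,0],[0,0,0],[0,0,0]], grip=[1,1,1,1,1])

```text
time: 0.52
tcp_pos: [0.3298, 0.4667, 0.239]
tcp_rot: [-3.141, -0.0, 2.754]
force: [-0.1, 0.8, 0.3]
width: 0.702
grasp_force: 0.0
```

play_rows(delta_pos=[[-2.56,-1.84,0],[-2.56,-1.84,0],[-2.56,-1.84,0],[-2.56,-1.84,0],[-2.56,-1.84,0]], dr=[[0,0,0],[0,0,0],[0,0,0],[0,0,0],[0,0,0]], grip=[1,1,1,1,1])

```text
time: 0.93
tcp_pos: [0.4135, 0.333, 0.2392]
tcp_rot: [-3.141, -0.0, 2.754]
force: [-0.5, 0.5, -0.2]
width: 0.352
grasp_force: 0.0
```

play_rows(delta_pos=[[-2.56,-1.84,0],[-2.56,-1.84,0],[-2.56,-1.84,0],[-2.56,-1.84,0],[-2.56,-1.84,0]], dr=[[0,0,0],[0,0,0],[0,0,0],[0,0,0],[0,0,0]], grip=[1,1,1,1,1])

```text
time: 1.35
tcp_pos: [0.4972, 0.1995, 0.2392]
tcp_rot: [-3.141, -0.0, 2.754]
force: [0.6, 0.6, -0.0]
width: 0.022
grasp_force: 0.0
```

play_rows(delta_pos=[[-2.56,-1.84,0],[-2.56,-1.84,0],[-2.56,-1.84,0],[-2.56,-1.84,0],[-2.56,-1.84,0]], dr=[[0,0,0],[0,0,0],[0,0,0],[0,0,0],[0,0,0]], grip=[1,1,1,1,1])

```text
time: 1.77
tcp_pos: [0.5809, 0.0659, 0.2391]
tcp_rot: [-3.141, -0.001, 2.754]
force: [0.5, 0.4, -0.1]
width: 0.004
grasp_force: 0.0
```

play_rows(delta_pos=[[0,0,1],[0,0,2],[0,0,2],[0,0,2],[0,0,2]], dr=[[0,0,4.7],[0,0,4.7],[0,0,4.7],[0,0,4.7],[0,0,4.7]], grip=[1,1,1,1,1])

```text
time: 2.18
tcp_pos: [0.5803, 0.0672, 0.1482]
tcp_rot: [-3.141, -0.001, 2.339]
force: [0.4, -0.1, 0.0]
width: 0.004
grasp_force: 0.0
```

```bash
python3 - <<'E'
from m import *
q=T(.5743,.0166,-.799,[[-.032,.040,.082]])[0]
go(q,-.799+np.pi)
from bench import snapshot
d={n:snapshot(n) for n in("scene","side")};pickle.dump(d,open("s1.pkl","wb"))
ims=[]
for n in d:
    c=proj(d[n],[[.5743,.0166,.06]])[0].astype(int);S=d[n]["frame"][c[1]-65:c[1]+65,c[0]-65:c[0]+65];ims.append(cv2.resize(S,(400,400),interpolation=cv2.INTER_CUBIC))
cv2.imwrite("pics/a1.png",np.hstack(ims))
E
```

```text
from [0.5803 0.0672 0.1482] [-3.1411e+00 -5.0000e-04  2.3392e+00] tool delta cm [-0.01  0.04  6.62] turn deg [-0.03 -0.03 -0.19] F [ 0.4 -0.1  0. ] t 2.1833
```

View pics/a1.png

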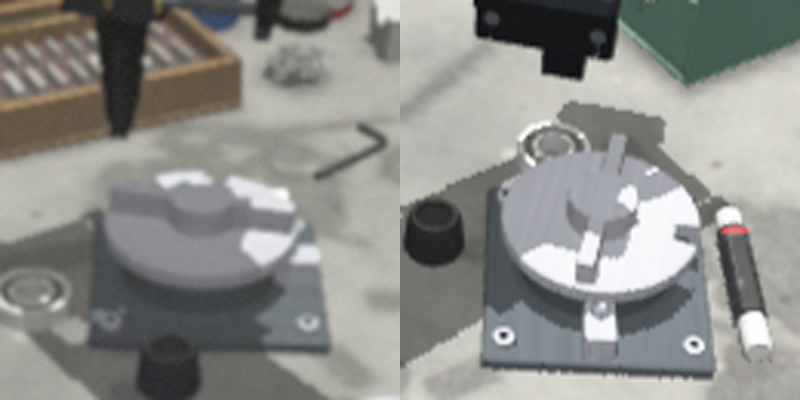

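The shut finger hangs beside the bar's +y end; the side view shows its 20 mm face and the scene view its thin edge. I lower it, close up to the bar, then sweep in 4° arcs.

play_rows(delta_pos=[[0,0,1.6],[0,0,1.6],[0,0,1.6],[0,0,1.2],[0,0,0.6]], dr=[[0,0,0],[0,0,0],[0,0,0],[0,0,0],[0,0,0]], grip=[1,1,1,1,1])

```text
time: 2.7
tcp_pos: [0.58, 0.0674, 0.0826]
tcp_rot: [-3.14, -0.001, 2.345]
force: [-0.7, 0.5, 0.1]
width: 0.004
grasp_force: 0.0
```

play_rows(delta_pos=[[-0.3,0,0],[-0.4,0,0],[-0.4,0,0],[-0.3,0,0],[-0.3,0,0]], dr=[[0,0,0],[0,0,0],[0,0,0],[0,0,0],[0,0,0]], grip=[1,1,1,1,1])

```text
time: 3.12
tcp_pos: [0.5934, 0.0553, 0.0848]
tcp_rot: [3.14, 0.0, 2.343]
force: [-1.4, 4.0, 1.8]
width: 0.002
grasp_force: 1.7
```

play_rows(delta_pos=[[-0.283,0.095,0],[-0.283,0.095,0],[-0.283,0.095,0],[-0.283,0.095,0],[-0.283,0.095,0]], dr=[[0,0,4],[0,0,4],[0,0,4],[0,0,4],[0,0,4]], grip=[1,1,1,1,1])

```text
time: 3.53
tcp_pos: [0.6052, 0.0471, 0.0846]
tcp_rot: [3.14, -0.001, 1.991]
force: [-0.2, 2.2, 1.9]
width: 0.011
grasp_force: 1.4
```

play_rows(delta_pos=[[-0.283,0.095,0],[-0.283,0.095,0],[-0.283,0.095,0],[-0.283,0.095,0],[-0.283,0.095,0]], dr=[[0,0,4],[0,0,4],[0,0,4],[0,0,4],[0,0,4]], grip=[1,1,1,1,1])

```text
time: 3.95
tcp_pos: [0.614, 0.0348, 0.0847]
tcp_rot: [3.14, -0.001, 1.642]
force: [-0.2, 2.3, 0.8]
width: 0.002
grasp_force: 1.1
```

play_rows(delta_pos=[[-0.283,0.095,0],[-0.283,0.095,0],[-0.283,0.095,0],[-0.283,0.095,0],[-0.283,0.095,0]], dr=[[0,0,4],[0,0,4],[0,0,4],[0,0,4],[0,0,4]], grip=[1,1,1,1,1])

```text
time: 4.37
tcp_pos: [0.6181, 0.0203, 0.0848]
tcp_rot: [3.14, -0.002, 1.293]
force: [0.4, 1.8, 0.5]
width: 0.004
grasp_force: 1.0
```

play_rows(delta_pos=[[-0.283,0.095,0],[-0.283,0.095,0],[0,0,0]], dr=[[0,0,4],[0,0,4],[0,0,0]], grip=[1,1,1])

```text
time: 4.62
tcp_pos: [0.6178, 0.0137, 0.0845]
tcp_rot: [3.14, -0.0, 1.155]
force: [0.4, 0.9, -0.1]
width: 0.001
grasp_force: 0.1
```

```bash
cat > view.py <<'E'
import sys
from m import *
from bench import snapshot,observe
tag=sys.argv[1]
d={n:snapshot(n) for n in("scene","side")};pickle.dump(d,open(f"s{tag}.pkl","wb"))
ims=[];org={}
for n in d:
    c=proj(d[n],[[.5743,.0166,.06]])[0].astype(int);org[n]=(c-50).tolist();S=d[n]["frame"][c[1]-50:c[1]+50,c[0]-50:c[0]+50];ims.append(cv2.resize(S,(400,400),interpolation=cv2.INTER_CUBIC))
cv2.imwrite(f"pics/v{tag}.png",np.hstack(ims));print(org)
p=observe();q=p["tcp_pos"];e=np.array([q[0]-.5743,q[1]-.0166]);a=np.arctan2(e[1],e[0])
r=np.hypot(*e);print(q,p["tcp_rot"],p["force"],"disc yaw if contact at 15mm",a-np.pi/2-np.arcsin(.015/r),"target",4.1244-2*np.pi)
E
python3 view.py 2
```

```text
{'scene': [250, 124], 'side': [275, 177]}
[0.61728872 0.0139366  0.08404132] [ 3.14114002e+00 -2.04701310e-05  1.15841032e+00] [ 0.79574995 -0.60396449 -0.30932637] disc yaw if contact at 15mm -1.9883884128583245 target -2.1587853071795866
```

View pics/v2.png

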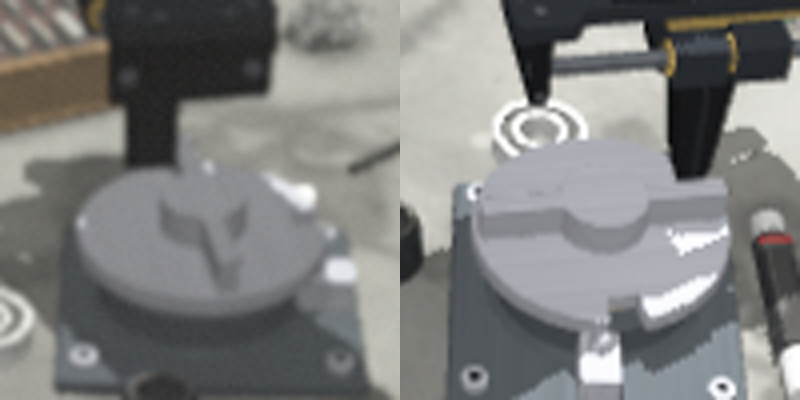

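The notch, at side crop (626,303), is now a few degrees short of the pin at (600,335). I measure the disc's yaw from the bar ends and the notch.

```bash
cat > yaw.py <<'E'
from m import *
def yaw(tag,P,U,dz=0,crop=(275,177)):
    d=pickle.load(open(f"s{tag}.pkl","rb"))["side"];U=np.array([[(u-400)/4+crop[0],v/4+crop[1]] for u,v in U]);P=np.array(P)-[0,0,dz]
    f=lambda a:(proj(d,T(.5743,.0166,a[0],P))+[.09,1.19]-U).ravel()
    r=least_squares(f,[-2.]);print(r.x,r.fun.round(1),"togo deg",np.degrees(r.x[0]+2.1588))
    S=cv2.imread(f"pics/v{tag}.png")
    L=lambda a,P,c:cv2.polylines(S,[((proj(d,T(.5743,.0166,a,np.array(P)-[0,0,dz]))+[.09,1.19]-crop)*4+[400,0]).round().astype(np.int32)],True,c,1)
    a=r.x[0];L(a,[[-.005,.055,.068],[.005,.055,.068],[.005,-.055,.068],[-.005,-.055,.068]],(255,0,255));L(a,[[.057,.008,.05],[.043,.008,.05],[.043,-.008,.05],[.057,-.008,.05]],(0,255,255))
    L(-2.1588,[[.054,0,.028+dz],[.054,0,.038+dz]],(0,0,255))
    th=np.linspace(0,6.28,90);L(a,[[.057*np.cos(t),.057*np.sin(t),.05] for t in th],(0,255,0))
    cv2.imwrite(f"pics/w{tag}.png",S)
E
python3 - <<'E'
from yaw import *
yaw(2,[[0,.055,.068],[0,-.055,.068],[.057,0,.05]],[(727,192),(483,217),(624,302)])
E
```

```text
[-1.98120819] [-0.4 -2.  -1.2 -2.9  1.2  4.4] togo deg 10.175260926404247
```

View pics/w2.png

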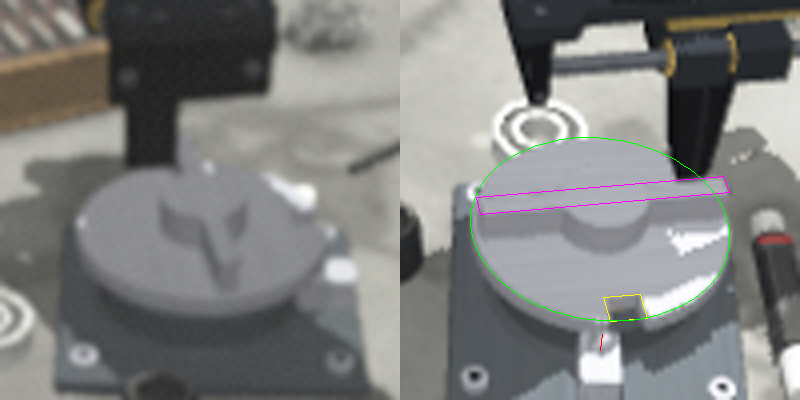

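The overlay fits: 10° to go, and the fingertip's position gives the same yaw (-1.988 against -1.981). I push the last 10°, then back off.

play_rows(delta_pos=[[-0.283,0.095,0],[-0.283,0.095,0],[-0.14,0.05,0],[0,0,0],[0,0,0]], dr=[[0,0,4],[0,0,4],[0,0,2],[0,0,0],[0,0,0]], grip=[1,1,1,1,1])

```text
time: 5.13
tcp_pos: [0.6161, 0.0068, 0.0838]
tcp_rot: [3.141, -0.0, 0.984]
force: [1.4, -0.0, 0.2]
width: 0.005
grasp_force: 0.3
```

```bash
python3 view.py 3; python3 - <<'E'
from yaw import *
# predicted overlay at fitted target: fix yaw to target by fitting to its own projection
d=pickle.load(open("s3.pkl","rb"))["side"];P=[[0,.055,.068],[0,-.055,.068],[.057,0,.05]]
U=(proj(d,T(.5743,.0166,-2.1588,P))+[.09,1.19]-[275,177])*4+[400,0]
yaw(3,P,U)
E
```

```text
{'scene': [250, 124], 'side': [275, 177]}
[0.61601994 0.00688404 0.08370586] [3.14150369e+00 1.19589720e-05 9.83707687e-01] [ 0.93352691 -0.06497981  0.39671994] disc yaw if contact at 15mm -2.1573556855970812 target -2.1587853071795866
[-2.1588] [0. 0. 0. 0. 0. 0.] togo deg 2.5444437451708134e-14
```

View pics/w3.png

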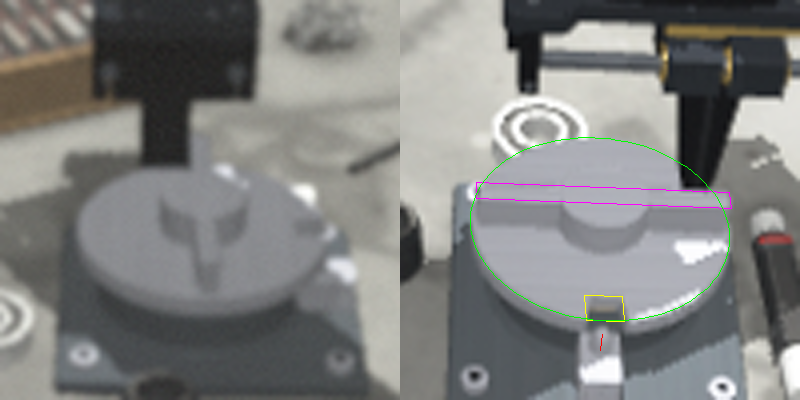

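The disc now lies on the target overlay, with the notch in line with the pin. I back off, rise, and move over the hub.

play_rows(delta_pos=[[0.5,0,0],[1.0,0,0],[0,0,-1.5],[0,0,-2.0],[0,0,-1.0]], dr=[[0,0,0],[0,0,0],[0,0,0],[0,0,0],[0,0,0]], grip=[1,1,1,1,1])

```text
time: 5.65
tcp_pos: [0.6255, 0.0201, 0.1305]
tcp_rot: [3.14, -0.001, 0.983]
force: [0.5, 0.5, 1.6]
width: 0.005
grasp_force: 0.0
```

play_rows(delta_pos=[[-1.4,-2.0,0],[-1.4,-2.0,0],[0,0,0]], dr=[[0,0,0],[0,0,0],[0,0,0]], grip=[1,1,1])

```text
time: 5.9
tcp_pos: [0.5722, 0.0188, 0.1277]
tcp_rot: [-3.138, 0.002, 0.983]
force: [0.9, 0.9, -1.1]
width: 0.004
grasp_force: 0.0
```

```bash
python3 -c "
from m import *
go([.5743,.0166,.093],.984)"
```

```text
from [0.5722 0.0188 0.1277] [-3.1384e+00  2.0000e-03  9.8310e-01] tool delta cm [-0.06  0.31  3.47] turn deg [-0.18  0.11 -0.05] F [ 0.9  0.9 -1.1] t 5.9
```

play_rows(delta_pos=[[-0.05,0.28,0.6],[0,0,1.0],[0,0,0.8],[0,0,0.5],[0,0,0.2]], dr=[[0,0,0],[0,0,0],[0,0,0],[0,0,0],[0,0,0]], grip=[1,1,1,1,1])

```text
time: 6.32
tcp_pos: [0.577, 0.0163, 0.0955]
tcp_rot: [-3.139, 0.002, 0.982]
force: [-0.6, -0.3, -1.1]
width: 0.007
grasp_force: 0.0
```

play_rows(delta_pos=[[0,0,0.1],[0,0,0.1],[0,0,0.1],[0,0,0.1],[0,0,0.1]], dr=[[0,0,0],[0,0,0],[0,0,0],[0,0,0],[0,0,0]], grip=[1,1,1,1,1])

```text
time: 6.73
tcp_pos: [0.5778, 0.0162, 0.093]
tcp_rot: [3.141, -0.0, 0.982]
force: [0.5, -0.2, 4.3]
width: 0.001
grasp_force: 2.9
```

play_rows(delta_pos=[[0,0,0.1],[0,0,0.1],[0,0,0.1],[0,0,0.1],[0,0,0.1]], dr=[[0,0,0],[0,0,0],[0,0,0],[0,0,0],[0,0,0]], grip=[1,1,1,1,1])

```text
time: 7.15
tcp_pos: [0.5781, 0.0162, 0.0894]
tcp_rot: [3.141, -0.0, 0.982]
force: [-2.9, -1.1, 7.7]
width: 0.008
grasp_force: 3.5
```

play_rows(delta_pos=[[0,0,0.1],[0,0,0.1],[0,0,0.1],[0,0,0.1],[0,0,0.1]], dr=[[0,0,0],[0,0,0],[0,0,0],[0,0,0],[0,0,0]], grip=[1,1,1,1,1])

```text
time: 7.57
tcp_pos: [0.578, 0.0162, 0.0844]
tcp_rot: [3.141, -0.0, 0.982]
force: [-2.6, -0.2, 7.4]
width: 0.01
grasp_force: 3.6
```

It has gone down 8 to 9 mm at about 7.5 N, well past the 2 mm where it would strike the pin. I keep pressing until it stops hard.

play_rows(delta_pos=[[0,0,0.1],[0,0,0.1],[0,0,0.1],[0,0,0.1],[0,0,0.1]], dr=[[0,0,0],[0,0,0],[0,0,0],[0,0,0],[0,0,0]], grip=[1,1,1,1,1])

```text
time: 7.98
tcp_pos: [0.5783, 0.0162, 0.0825]
tcp_rot: [-3.141, 0.0, 0.982]
force: [-13.2, 0.4, 28.5]
width: 0.005
grasp_force: 14.2
```

play_rows(delta_pos=[[0,0,0.1],[0,0,0],[0,0,0]], dr=[[0,0,0],[0,0,0],[0,0,0]], grip=[1,1,1])

```text
time: 8.23
tcp_pos: [0.5783, 0.0162, 0.0825]
tcp_rot: [-3.141, 0.0, 0.983]
force: [-14.5, 0.5, 28.1]
width: 0.006
grasp_force: 14.0
```

It stopped hard at a TCP height of 0.0825 m; home is nominally 0.083. I retract straight up.

play_rows(delta_pos=[[0,0,-0.3],[0,0,-0.5],[0,0,-1.5],[0,0,-3],[0,0,-3]], dr=[[0,0,0],[0,0,0],[0,0,0],[0,0,0],[0,0,0]], grip=[1,1,1,1,1])

```text
time: 8.65
tcp_pos: [0.5762, 0.0163, 0.1588]
tcp_rot: [-3.138, 0.002, 0.982]
force: [0.6, -0.3, 0.8]
width: 0.007
grasp_force: 0.0
```

play_rows(delta_pos=[[0,0,-3],[0,0,-2],[0,0,0],[0,0,0]], dr=[[0,0,0],[0,0,0],[0,0,0],[0,0,0]], grip=[1,1,1,1])

```text
time: 8.98
tcp_pos: [0.5783, 0.0162, 0.211]
tcp_rot: [3.139, -0.001, 0.982]
force: [0.4, 0.3, -1.1]
width: 0.002
grasp_force: 0.0
```

```bash
python3 view.py 4; python3 - <<'E'
from yaw import *
d=pickle.load(open("s4.pkl","rb"))["side"];P=np.array([[0,.055,.068],[0,-.055,.068],[.057,0,.05]])
U=(proj(d,T(.5743,.0166,-2.1588,P-[0,0,.01]))+[.09,1.19]-[275,177])*4+[400,0]
yaw(4,P,U,dz=.01)
E
```

```text
{'scene': [250, 124], 'side': [275, 177]}
[0.57664462 0.01626732 0.20783911] [-3.13930526e+00  1.32731349e-03  9.82264800e-01] [-0.24312909  0.13154372  0.16554928] disc yaw if contact at 15mm nan target -2.1587853071795866
[-2.1588] [ 0. -0.  0.  0.  0.  0.] togo deg 1.2722218725854067e-13view.py:11: RuntimeWarning: invalid value encountered in arcsin
  r=np.hypot(*e);print(q,p["tcp_rot"],p["force"],"disc yaw if contact at 15mm",a-np.pi/2-np.arcsin(.015/r),"target",4.1244-2*np.pi)
```

View pics/w4.png

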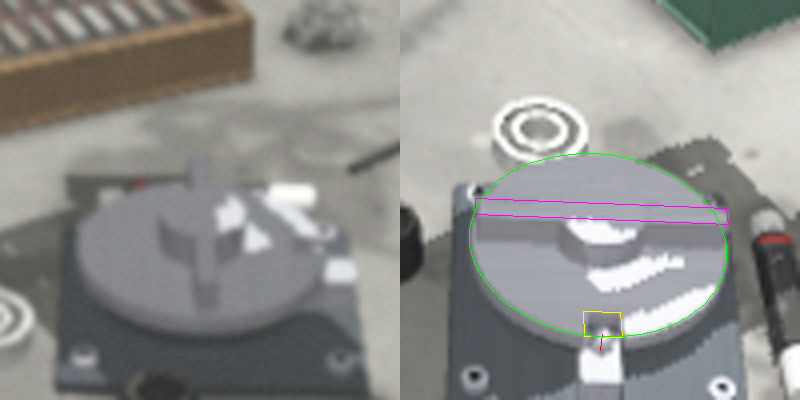

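The disc fits the home overlay, 10 mm lower, with the notch over the pin at side crop (603,330). The hand is clear and the bystanders look unmoved.

```bash
python3 -c "
from bench import *
print(hand_in())"
```

```text
the job is handed in; nothing more can be done
None
```

The disc's notch was turned over the pin, the disc was pressed fully home on the fixture, the hand is clear, and the job is handed in; it gave no verdict.

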